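# Stock the condiment caddy

## Task

Stock the round condiment caddy for the dining room: stand the red sauce bottle and the lidded white mustard pot in its two wide cups, one in each, and the two small salt shakers in its two narrow cups, one in each, all upright and right down on the base. The big flour dredger and the wind-up timer do not belong on it: leave them standing where they are.

Things in the scene. Friction and masses are not known exactly. Their poses are not given: they have to be found in the camera images.
- caddy: Fixed round caddy: black disc 196 mm wide, 8 mm thick, with four round steel cups, walls 3 mm, rims 32 mm above the worktop; the disc top is their floor. Wide cups (70 mm inside) centred 57 mm from the centre along this body's +x and -x, narrow cups (56 mm inside) 52 mm along its +y and -y. Middle knob 29 mm high. Origin: centre of the underside, z up, any yaw.
- sauce_bottle: Red squeeze bottle with a pointed nozzle, 197 mm tall, standing upright. Round body 57 mm across up to 125 mm height; above it a cap about 45 mm across from 130 to 157 mm height, a good place to grip from above; then the thin nozzle. 0.24 kg. Origin: centre of the underside, z up. Belongs in a wide cup.
- mustard_pot: Plain white cylindrical pot with a steel lid (fixed), 58 mm across, 78 mm tall, standing upright, about 0.25 kg. Origin: centre of the underside, z up. Belongs in a wide cup.
- shaker_a: Small off-white salt shaker, 43 mm across, 73 mm tall, standing upright, 0.14 kg. Origin: centre of the underside, z up. Belongs in a narrow cup.
- shaker_b: A second salt shaker like shaker_a (the two are interchangeable), 43 mm across, 73 mm tall. Origin: centre of the underside, z up. Belongs in a narrow cup.
- dredger: Look-alike to leave: big white flour dredger, like a salt shaker but 62 mm across and 108 mm tall. Origin: centre of the underside, z up. (Surroundings to keep the hand clear of: chest and box fronts along x + y = 0.87 m, 0.18 m tall, an urn whose tap reaches x + y = 0.81 m near x - y = 0.64 m, and on the right wall a dispenser from x - y = 0.72 m, 0.19 m up.)
- timer: Look-alike to leave: round off-white wind-up kitchen timer with a red knob, 62 mm across, 44 mm tall. Origin: centre of the underside, z up.
Not all that is in view belongs to the job. What is shaped like the sauce_bottle but yellow is not meant.

How it is judged:
By the outcome, as a careful person would: the job done as asked, in the order asked, and still so for the second after the job is handed in, with the robot touching nothing.
It also fails if it takes over 99 s, if anything falls off the work surface, if the arm or the gripper's body presses on something with over 40 N, if the wrist force passes 120 N, or if a joint passes its speed limit or range.

## Robot

A 7-joint arm with a two-finger parallel gripper is mounted at the origin on a cart in front of the work surface, level with it; the furniture and walls round the work are solid. World frame = base frame: x ahead of the robot, y to its left, z up, the work surface at z = 0. Lengths are in m, angles in rad, forces in N, time in s.
With the tool pointing down it reaches from about 0.425 to 0.925 m from the base axis. Payload 6.8 kg.
Tool frame: the origin (TCP) lies where the fingers leave the gripper's body, on its centre line; the fingertips stand 80 mm ahead of it and the grasp point (between the pads) lies 61 mm ahead of it (manip.hold_point_z is the z of the grasp point in the tool frame, in m); z points along the fingers, y is the line along which they close (so a half turn about z gives the same grasp; the last joint's range is limited). The gripper opens to 88 mm and grips with 3 to 60 N. Pads are 20 mm wide; open, the fingers measure 115 mm over their backs; the gripper's body (75 mm by 178 mm) begins 61 mm behind the grasp point.
Start: joints at [-1.337, 0.477, 0.022, 1.555, -0.011, 1.109, -0.083], TCP at [0.226, 0.636, 0.303] pointing down, gripper open.
Joint ranges: [-2.96, 2.96], [-0.34, 2.1], [-1.41, 1.46], [0.24, 2.44], [-1.37, 4.51], [0.17, 1.92], [-2.96, 2.96]. Speed limits (rad/s): [2.39, 2.39, 3.14, 3.14, 3.14, 3.14, 3.14].

## Interface

Orientations are given as a 3x3 rotation matrix whose columns are the frame's x, y, z axes.
In Python, from station import manip, eyes, job gives the robot as it stands.
- The arm moves only by the tool servo_tool, never from a script. Its argument "increments" is one flat list of numbers, 7 for each row, row after row: the shift along the tool's x, y, z each as a share of 40 mm, from -1 to 1, then the turn, a rotation vector about the tool's x, y, z each as a share of 4 degrees, from -1 to 1, then the opening, from 0 (shut) to 1 (fully open). A call has 1 to 20 rows; each row shifts and turns the commanded pose from where the row before left it, along the tool's axes as they then stand; what a row does not reach is not made up. A row lasts 1/12 s, in which the tool goes at most 41.7 mm and 7.16 degrees, less where a joint would pass 70% of its speed; a pose out of reach is approached as far as the arm can. A call with a number of a shift or a turn outside -1 to 1 is refused whole. A call with a gripper value outside its range is refused whole. The fingers move at their own pace and stop on an object; the grip force is fixed at half the most. Time passes only in rows, so rows that do not move let the fingers close. It gives the time, the measured TCP pose, the force, the opening and the grip force at its end, in the units of the state.
- manip.get_state(): the state, without advancing time (a new reading comes with each control period).
- eyes.capture(name): name is "scene" or "side" or "wrist"; returns the picture (400x640x3 uint8, red, green, blue); there is no depth.
- eyes.camera_model(name): a dict with "intrinsics" (3x3 intrinsics, pixels), "cam_to_world" (4x4, takes a point from camera to world coordinates). Camera axes: x right, y up, looking along -z (the intrinsics and any distortion apply to the point x, -y, -z); pixel columns grow to the right and rows downward; lengths in m; the calibration is good to about 2 mm. A picture is of the moment at which its call begins: read the wrist's pose just before it. camera_model takes no time and is no camera call; for the wrist camera it gives the pose at the moment of the call.
- job.hand_in(): hands the job in; it is judged then, once.
The state is a dict: "time_s": time; "q": joint angles; "joint_vel": joint speeds; "effort": joint torques, N m; "tool_pos": TCP position; "tcp_rot": TCP orientation; "wrist_force": force on the tool from outside, world axes, zero at the start; "ft_torque": the same for the moment, N m; "grip_width": finger opening in m; "finger_force": force on a finger pad.
Only numpy, scipy, OpenCV 4.12 (cv2) and the standard library are available. Lean on these libraries where they do the work, as an engineer would, in place of code of your own. Each camera call takes 0.05 s, during which the arm holds its last target. There are 200 camera calls.

## Working session

There is one attempt and no reset: what is moved stays moved. The work goes in short steps, Python scripts to look and compute and a tool call to move; the robot and the scene stay as the last step left them, time stands still between calls to the robot, and variables do not carry over. Pictures are saved under pics/ and viewed, at most 14 in all, crops included, and the job is handed in when it is done.

Besides the shell and the picture viewer there is one more tool, called after "Emit:" as name(argument=value, ...) on one line, values as JSON. servo_tool: Moves the arm, as the interface text tells. Shift numbers are shares of 40 mm and turn numbers shares of 4 degrees, none past 1 either way. Its arguments: {"type":"object","properties":{"increments":{"type":"array"}},"required":["increments"]}

```bash
mkdir -p pics; ls; python3 - <<'E'
from station import manip,eyes,job
import cv2
s=manip.get_state();print(s)
for n in("scene","side","wrist"):
    m=eyes.camera_model(n);print(n,m)
    cv2.imwrite(f"pics/{n}0.png",eyes.capture(n)[:,:,::-1])
E
```

```text
pics
{'time_s': 0.0, 'q': array([-1.3371274 ,  0.47775781,  0.02235207,  1.55643001, -0.01152613,
        1.10931568, -0.08310953]), 'joint_vel': array([-0.00115715, -0.00050252,  0.00067724, -0.00037554, -0.00136706,
        0.00245536,  0.00014596]), 'effort': array([-4.84148059e-04, -5.82851708e+01,  1.53467260e+00, -2.72620422e+01,
       -5.43052086e-02,  1.69911777e-02,  1.59406964e-04]), 'tool_pos': array([0.22608145, 0.63552715, 0.30171925]), 'tcp_rot': array([[-9.42159846e-01,  3.35163520e-01, -4.89449819e-04],
       [ 3.35163858e-01,  9.42158293e-01, -1.71429536e-03],
       [-1.13430060e-04, -1.77918614e-03, -9.99998411e-01]]), 'wrist_force': array([ 0.34718882, -0.08110692, -0.36147607]), 'ft_torque': array([-0.02270477,  0.05391989, -0.05842678]), 'finger_force': 0.0, 'grip_width': 0.087944280549823}
scene {'intrinsics': array([[485.79808308,   0.        , 314.8461514 ],
       [  0.        , 485.79808308, 196.96363276],
       [  0.        ,   0.        ,   1.        ]]), 'cam_to_world': array([[-0.73870576,  0.25957256, -0.62204171, -0.3346825 ],
       [-0.67402394, 
[... 338 characters left out ...]
 'cam_to_world': array([[-0.98270166,  0.09988698, -0.15594886,  0.24561195],
       [-0.18517931, -0.54119064,  0.82025686,  1.00351817],
       [-0.00246508,  0.83494628,  0.55032594,  0.6449151 ],
       [ 0.        ,  0.        ,  0.        ,  1.        ]])}
wrist {'intrinsics': array([[317.70804275,   0.        , 319.84212933],
       [  0.        , 317.70804275, 197.83960314],
       [  0.        ,   0.        ,   1.        ]]), 'cam_to_world': array([[ 0.33611451, -0.900109  , -0.27718374,  0.1483345 ],
       [ 0.94181751,  0.32041168,  0.10156835,  0.66224469],
       [-0.00260967, -0.2951951 ,  0.95543343,  0.38429562],
       [ 0.        ,  0.        ,  0.        ,  1.        ]])}
```

View pics/scene0.png

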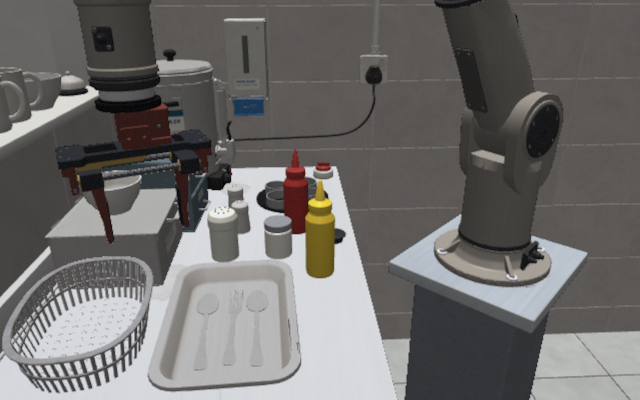

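View pics/side0.png

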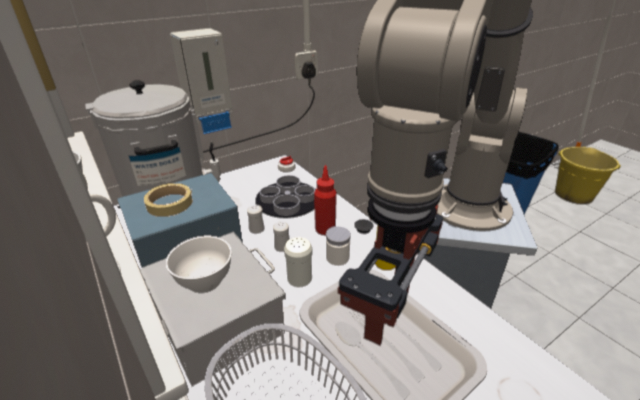

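Scene view: the red bottle is at (295,205) and the yellow look-alike at (320,245). The mustard pot is at (278,237) and the shakers at (235,195) and (241,216). Beside them are the look-alike dredger (224,235), the timer (323,170) and the caddy (285,197). The side view agrees: bottle (325,205), pot (338,245), shakers (256,218) and (281,236), dredger (298,260), caddy (288,197).

Next, rough positions from the two views.

```bash
cat > h.py <<'E'
import numpy as np, cv2
from station import manip,eyes,job
def ray(m,u,v):
    K=m["intrinsics"];T=m["cam_to_world"]
    d=np.array([(u-K[0,2])/K[0,0],-(v-K[1,2])/K[1,1],-1.]);d=T[:3,:3]@d
    return T[:3,3],d/np.linalg.norm(d)
def onz(m,u,v,z):
    o,d=ray(m,u,v);return o+d*(z-o[2])/d[2]
def tri(rays):
    A=sum(np.eye(3)-np.outer(d,d) for o,d in rays);b=sum((np.eye(3)-np.outer(d,d))@o for o,d in rays)
    p=np.linalg.solve(A,b);return p,max(np.linalg.norm(np.cross(p-o,d)) for o,d in rays)
def proj(m,p):
    T=m["cam_to_world"];K=m["intrinsics"];c=T[:3,:3].T@(np.asarray(p)-T[:3,3])
    return K[0,0]*c[0]/-c[2]+K[0,2],K[1,1]*c[1]/c[2]+K[1,2]
E
python3 - <<'E'
from h import *
np.set_printoptions(precision=3,suppress=True)
a=eyes.camera_model("scene");b=eyes.camera_model("side")
P={"bottle cap top":((295,172),(325,182)),"yellow top":((320,203),None),"pot top":((278,222),(338,233)),"shA top":((235,187),(255,210)),"shB top":((241,206),(281,228)),"dred top":((223,213),(298,243)),"knob":((290,184),(288,184)),"timer":((323,167),(287,160))}
for n,(p,q) in P.items():
    if q: print(n,*tri([ray(a,*p),ray(b,*q)]))
B={"bottle":(296,228),"pot":(278,251),"A":(235,205),"B":(241,228),"dred":(224,254),"yellow":(320,270),"caddy":(288,200),"dish":(338,237)}
for n,p in B.items(): print(n,onz(a,*p,0))
E
```

```text
bottle cap top [0.395 0.183 0.146] 0.0010074733382353655
pot top [0.345 0.288 0.074] 0.00018726119567504838
shA top [0.572 0.221 0.069] 0.0034097850974204175
shB top [0.489 0.272 0.059] 0.0027547559230790023
dred top [0.421 0.371 0.099] 0.00026915445851489355
knob [0.527 0.068 0.053] 0.004836280572762997
timer [ 0.582 -0.123  0.034] 5.063505957588831e-05
bottle [0.401 0.178 0.   ]
pot [0.352 0.285 0.   ]
A [0.617 0.189 0.   ]
B [0.499 0.266 0.   ]
dred [0.428 0.372 0.   ]
yellow [0.232 0.282 0.   ]
caddy [0.536 0.071 0.   ]
dish [0.297 0.147 0.   ]
```

Emit:
servo_tool(increments=[-0.3, -0.3, -0.5, 0, 0, 0, 1, -0.6, -0.6, -0.2, 0, 0, 0, 1, -0.65, -0.65, 0, 0, 0, 0, 1, -0.65, -0.65, 0, 0, 0, 0, 1, -0.65, -0.65, 0, 0, 0, 0, 1, -0.65, -0.65, 0, 0, 0, 0, 1, -0.65, -0.65, 0, 0, 0, 0, 1, -0.65, -0.65, 0, 0, 0, 0, 1, -0.65, -0.65, 0, 0, 0, 0, 1, -0.65, -0.65, 0, 0, 0, 0, 1, -0.65, -0.65, 0, 0, 0, 0, 1, -0.65, -0.65, 0, 0, 0, 0, 1, -0.65, -0.65, 0, 0, 0, 0, 1, -0.4, -0.4, 0, 0, 0, 0, 1, 0, 0, 0, 0, 0, 0, 1, 0, 0, 0, 0, 0, 0, 1])

```text
time_s: 1.48
tool_pos: [0.4317, 0.2031, 0.3306]
tcp_rot: [[-0.941, 0.338, -0.0], [0.338, 0.941, 0.0], [0.0, 0.0, -1.0]]
wrist_force: [-0.2, 0.5, -0.1]
grip_width: 0.0881
finger_force: 0.0
```

```bash
python3 - <<'E'
from h import *
m=eyes.camera_model("wrist");im=eyes.capture("wrist");cv2.imwrite("pics/w1.png",im[:,:,::-1]);np.save("w1.npy",{"m":m,"im":im},allow_pickle=True)
s=manip.get_state();print(s["tool_pos"],s["tcp_rot"],s["time_s"])
E
```

```text
[0.43115546 0.20455651 0.33058588] [[-9.42005710e-01  3.35596716e-01 -2.93078110e-04]
 [ 3.35596588e-01  9.42005712e-01  4.11579862e-04]
 [ 4.14206103e-04  2.89354567e-04 -9.99999872e-01]] 1.5333
```

View pics/w1.png

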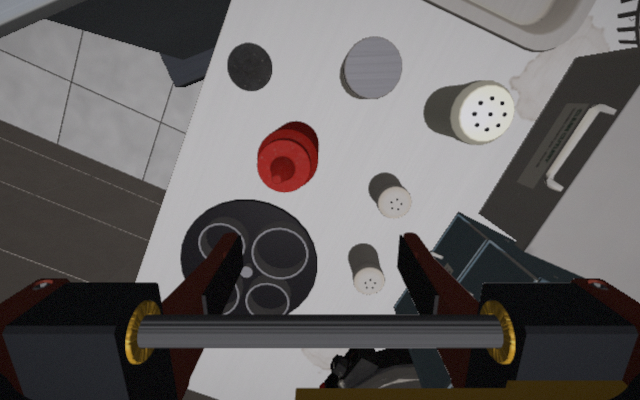

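The wrist view shows:
- **To pick:** the red bottle (288,168), the pot's grey lid (372,67), and the shakers at (394,202) and (368,281).
- **Caddy:** (248,270), with wide cups at (279,252) and about (222,290), and narrow cups at (221,243) and (268,298).
- **Leave alone:** the dredger (487,112) and a dark dish (250,66).

I'll take a second wrist view further out.

Emit:
servo_tool(increments=[-0.6, 0, 0, 0, 0, 0, 1, -0.8, 0, 0, 0, 0, 0, 1, -0.6, -0.3, 0, 0, 0, 0, 1, 0, 0, 0, 0, 0, 0, 1, 0, 0, 0, 0, 0, 0, 1])

```text
time_s: 1.95
tool_pos: [0.5028, 0.1668, 0.3302]
tcp_rot: [[-0.942, 0.335, -0.001], [0.335, 0.942, -0.0], [0.001, -0.001, -1.0]]
wrist_force: [-0.0, 0.0, 0.2]
grip_width: 0.0872
finger_force: 0.0
```

```bash
python3 - <<'E'
from h import *
m=eyes.camera_model("wrist");im=eyes.capture("wrist");cv2.imwrite("pics/w2.png",im[:,:,::-1]);np.save("w2.npy",{"m":m,"im":im},allow_pickle=True)
s=manip.get_state();print(s["tool_pos"],s["time_s"])
E
```

```text
[0.50208965 0.16761213 0.33019075] 2.0
```

View pics/w2.png

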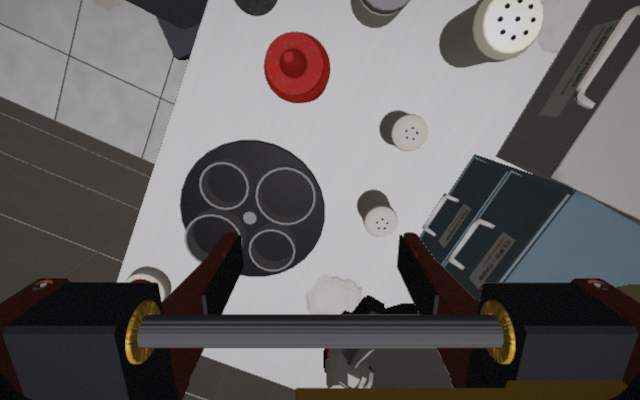

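The second view shows the whole caddy at (252,207), with cups at (286,195), (224,186), (272,250) and (213,238). The bottle is at (297,68), the shakers at (409,132) and (380,221), and the pot is only partly in view. Next come the measurements and one close crop.

```bash
cat > meas.py <<'E'
from h import *
np.set_printoptions(precision=4,suppress=True)
D=[np.load(f"w{i}.npy",allow_pickle=True).item() for i in(1,2)]
def blob(im,seed,lo,hi,space=None):
    g=cv2.cvtColor(im,space) if space else im
    m=cv2.inRange(g,np.array(lo),np.array(hi));n,l,st,c=cv2.connectedComponentsWithStats(m)
    k=l[seed[1],seed[0]];return (l==k).astype(np.uint8) if k else None
E
python3 - <<'E'
from meas import *
M=[d["m"] for d in D]
# cup rims: bright ring pixels near a guess
G=[{"wideP":(279,252,30),"narP":(221,243,24)},{"wideP":(286,195,30),"narP":(224,186,24),"narM":(272,250,23),"wideM":(213,238,30)}]
R={}
for d,g in zip(D,G):
    gray=cv2.cvtColor(d["im"],cv2.COLOR_RGB2GRAY)
    for n,(u,v,r) in g.items():
        c=np.array([u,v],float)
        for it in range(4):
            pts=[]
            for a in np.arange(0,2*np.pi,0.06):
                rr=np.arange(r-7,r+8,0.5);x=c[0]+rr*np.cos(a);y=c[1]+rr*np.sin(a)
                p=cv2.remap(gray,x.astype(np.float32)[None],y.astype(np.float32)[None],1)[0]
                k=int(p.argmax())
                if p[k]>95 and p[k]<225: pts.append((x[k],y[k]))
            e=cv2.fitEllipseAMS(np.array(pts,np.float32));c=np.array(e[0])
        P=np.array([onz(d["m"],*p,.032) for p in pts])
        A=np.c_[2*P[:,:2],np.ones(len(P))];s=np.linalg.lstsq(A,(P[:,:2]**2).sum(1),rcond=None)[0]
        rad=np.sqrt(s[2]+s[0]**2+s[1]**2);print(n,len(pts),e[0],"circle@.032",s[:2],rad)
        R.setdefault(n,[]).append(ray(d["m"],*e[0]))
for n,r in R.items():
    if len(r)>1: print(n,*tri(r))
for n,s in {"A":((368,281),(380,221)),"B":((394,202),(409,132))}.items():
    rs=[]
    for d,p in zip(D,s):
        # top face: bright
        x,y=p;g=cv2.cvtColor(d["im"],cv2.COLOR_RGB2GRAY)
        print(n,"gray col",g[y-24:y+25:3,x])
E
python3 - <<'E'
from meas import *
a,b=D[0]["im"],D[1]["im"]
c=lambda im,x,y,w,h,s:cv2.resize(im[y:y+h,x:x+w],None,fx=s,fy=s,interpolation=cv2.INTER_CUBIC)
top=np.hstack([c(a,250,115,80,80,3.25),c(b,257,25,80,80,3.25),c(b,350,95,80,80,3.25)])
bot=np.hstack([c(b,175,135,156,118,2.5),c(a,340,165,78,59,5)])
cv2.imwrite("pics/crop.png",np.vstack([top,bot])[:,:,::-1] if top.shape[1]==bot.shape[1] else np.vstack([cv2.copyMakeBorder(top,0,0,0,780-top.shape[1],0),cv2.resize(bot,(780,295))])[:,:,::-1])
E
```

```text
wideP 99 (286.7073669433594, 248.1057586669922) circle@.032 [0.5159 0.1239] 0.04311641404717444
narP 72 (226.3201446533203, 248.5526885986328) circle@.032 [0.4904 0.0478] 0.03569715499509488
wideP 105 (291.0428161621094, 192.53057861328125) circle@.032 [0.5179 0.1212] 0.04053918611119116
narP 105 (223.2017059326172, 186.6541290283203) circle@.032 [0.4822 0.0449] 0.029978145060322092
narM 105 (272.70947265625, 255.6295623779297) circle@.032 [0.5907 0.0667] 0.034284706399369105
wideM 72 (215.41636657714844, 240.86981201171875) circle@.032 [0.5492 0.0036] 0.04337907426746363
wideP [0.5207 0.1201 0.0174] 0.0010380452459647148
narP [0.4787 0.0585 0.0577] 0.0032657612542395732
A gray col [ 65  62  63  71 160 166 173 171 170 168 162 171 167 180 180 179 180]
A gray col [ 67  66  62 111 168 176 178 177 177 175 164 177 177 175 185 186 188]
B gray col [ 65  64  64 149 164 171 171 171 171 171 172 171 172 172 181 182 183]
B gray col [186 187 128 166 174 176 177 177 176 177 175 177 176 174 164 190 189]
```

View pics/crop.png

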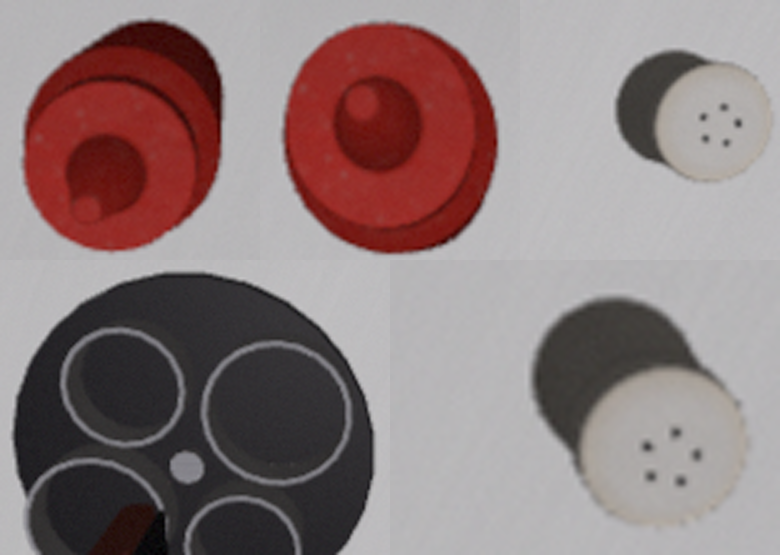

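The crop shows the red bottle's cap top at w1 (284,166) and w2 (294,64), with the nozzle inside it. Shaker B is a small white top with five holes, at w2 (409,132). The cup rims are clean rings, and the knob is at w2 (250,218). So the choices are right: red rather than yellow, and the small five-hole shakers rather than the dredger.

```bash
python3 - <<'E'
from meas import *
G=[{"wideP":(279,252,29),"narP":(221,243,23)},{"wideP":(285.8,196.4,29.5),"narP":(224.2,185.8,24),"narM":(272.2,251.5,23)}]
R={}
for d,g in zip(D,G):
    gray=cv2.GaussianBlur(cv2.cvtColor(d["im"],cv2.COLOR_RGB2GRAY),(3,3),0.6)
    th=cv2.morphologyEx(gray,cv2.MORPH_TOPHAT,np.ones((5,5),np.uint8))
    for n,(u,v,r) in g.items():
        c=np.array([u,v],float);w=4
        yy,xx=np.nonzero(th>22)
        for it in range(5):
            q=np.hypot(xx-c[0],yy-c[1]);k=abs(q-r)<w
            e=cv2.fitEllipseAMS(np.c_[xx[k],yy[k]].astype(np.float32));c=np.array(e[0]);r=sum(e[1])/4;w=3
        print(n,k.sum(),e[0],r,onz(d["m"],*e[0],.032))
        R.setdefault(n,[]).append(ray(d["m"],*e[0]))
for n,r in R.items():
    if len(r)>1: print(n,*tri(r))
for n,s in {"A":((368,281),(380,221)),"B":((395,202),(409,132))}.items():
    rs=[]
    for d,p in zip(D,s):
        im=cv2.GaussianBlur(d["im"],(3,3),0).astype(int);w=(im[...,0]-im[...,2])
        x,y=p;roi=np.zeros(w.shape,np.uint8);roi[y-25:y+26,x-25:x+26]=1
        m=((w>=8)&(im.sum(2)>330)&(roi>0)).astype(np.uint8)
        cs=max(cv2.findContours(m,0,1)[0],key=cv2.contourArea);c,r=cv2.minEnclosingCircle(cs)
        print(n,c,r,cv2.contourArea(cs));rs.append(ray(d["m"],*c))
    print(n,*tri(rs))
m1,m2=D[0]["m"],D[1]["m"]
print("cap",*tri([ray(m1,283.8,165.8),ray(m2,293.9,63.6)]),"tip",*tri([ray(m1,277.1,179),ray(m2,289.3,56.4)]))
print("cap@.157",onz(m1,283.8,165.8,.157),onz(m2,293.9,63.6,.157),"knob@.029",onz(m2,249.8,217.8,.029))
print("pot lid w1 @.078",onz(m1,372.5,67.5,.078))
E
```

```text
wideP 469 (279.4718017578125, 252.97357177734375) 26.135098457336426 [0.5184 0.1134 0.032 ]
narP 262 (221.4099884033203, 244.0640869140625) 21.52793025970459 [0.4805 0.0464 0.032 ]
wideP 541 (285.23583984375, 195.76397705078125) 28.41881275177002 [0.5183 0.1135 0.032 ]
narP 449 (223.6387939453125, 185.4955291748047) 23.332032203674316 [0.4803 0.0464 0.032 ]
narM 383 (271.5675354003906, 249.9559326171875) 21.235365867614746 [0.5818 0.0691 0.032 ]
wideP [0.5181 0.1136 0.0326] 2.9713359570009026e-05
narP [0.4801 0.0469 0.0331] 3.7500405578748575e-05
A (368.7745056152344, 280.1470642089844) 15.268744468688965 213.5
A (380.5, 221.5) 16.568140029907227 749.0
A [0.5779 0.2141 0.063 ] 4.016707918938046e-05
B (394.0714416503906, 201.64285278320312) 16.940858840942383 785.0
B (408.76416015625, 132.23585510253906) 18.77176284790039 967.5
B [0.4886 0.2721 0.0638] 2.9946815472265866e-05
cap [0.3934 0.1833 0.1508] 5.117751128732948e-05 tip [0.3938 0.1836 0.1959] 0.00018990419611315985
cap@.157 [0.3924 0.1845 0.157 ] [0.3941 0.1835 0.157 ] knob@.029 [0.5313 0.0589 0.029 ]
pot lid w1 @.078 [0.3429 0.2884 0.078 ]
```

Emit:
servo_tool(increments=[0.6, -0.13, 0, 0, 0, 0, 1, 0.9, -0.2, 0, 0, 0, 0, 1, 0.8, -0.15, 0, 0, 0, 0, 1, 0.38, -0.05, 0, 0, 0, 0, 1, 0, 0, 0.5, 0, 0, 0, 1, 0, 0, 0.7, 0, 0, 0, 1, 0, 0, 0.5, 0, 0, 0, 1, 0, 0, 0, 0, 0, 0, 1, 0, 0, 0, 0, 0, 0, 1])

```text
time_s: 2.75
tool_pos: [0.3933, 0.183, 0.2624]
tcp_rot: [[-0.943, 0.333, -0.002], [0.333, 0.943, -0.001], [0.002, -0.002, -1.0]]
wrist_force: [1.0, 0.7, 0.5]
grip_width: 0.0877
finger_force: 0.0
```

```bash
cat > go.py <<'E'
import sys
from h import *
# increments (tool axes, shares of 40mm) from present pose to a world TCP target; yaw target of tool y in deg optional
t=np.array([float(v) for v in sys.argv[1:4]]);s=manip.get_state();R=s["tcp_rot"]
print("tool",s["tool_pos"].round(4),"units",(R.T@(t-s["tool_pos"])/.04).round(2),"yaw_y",round(np.degrees(np.arctan2(R[1,1],R[0,1])),1),"tilt",R[:2,2].round(3),"q",s["q"].round(2),"t",s["time_s"],"F",s["wrist_force"].round(1),"w",round(s["grip_width"],4))
E
python3 go.py 0.3938 0.1835 0.207
```

```text
tool [0.3933 0.183  0.2624] units [-0.01  0.02  1.38] yaw_y 70.6 tilt [-0.002 -0.001] q [-0.8   0.12  0.24  2.16 -0.04  0.86  0.7 ] t 2.75 F [1.  0.7 0.5] w 0.0877
```

Emit:
servo_tool(increments=[0, 0.02, 0.6, 0, 0, 0, 1, 0, 0, 0.5, 0, 0, 0, 1, 0, 0, 0.28, 0, 0, 0, 1, 0, 0, 0, 0, 0, 0, 1, 0, 0, 0, 0, 0, 0, 0.3, 0, 0, 0, 0, 0, 0, 0.3, 0, 0, 0, 0, 0, 0, 0.3, 0, 0, 0, 0, 0, 0, 0.3, 0, 0, 0, 0, 0, 0, 0.3, 0, 0, 0, 0, 0, 0, 0.3])

```text
time_s: 3.58
tool_pos: [0.3951, 0.1829, 0.2079]
tcp_rot: [[-0.942, 0.335, 0.001], [0.335, 0.942, 0.001], [-0.0, 0.001, -1.0]]
wrist_force: [0.8, 0.7, 1.0]
grip_width: 0.0512
finger_force: 0.0
```

```bash
python3 go.py 0.5442 0.0029 0.207
```

```text
tool [0.3951 0.1829 0.2079] units [-5.02 -2.99  0.02] yaw_y 70.4 tilt [0.001 0.001] q [-0.79  0.22  0.24  2.21 -0.08  0.72  0.73] t 3.5833 F [0.8 0.7 1. ] w 0.0512
```

Emit:
servo_tool(increments=[0, 0, 0, 0, 0, 0, 0, 0, 0, 0, 0, 0, 0, 0, 0, 0, 0, 0, 0, 0, 0, 0, 0, 0, 0, 0, 0, 0, 0, 0, -0.3, 0, 0, 0, 0, 0, 0, -0.5, 0, 0, 0, 0, 0, 0, -0.6, 0, 0, 0, 0, 0, 0, 0, 0, 0, 0, 0])

```text
time_s: 4.25
tool_pos: [0.3962, 0.1833, 0.2663]
tcp_rot: [[-0.942, 0.336, 0.004], [0.336, 0.942, 0.003], [-0.003, 0.004, -1.0]]
wrist_force: [0.3, 1.2, -2.6]
grip_width: 0.0444
finger_force: 30.0
```

```bash
python3 - <<'E'
from h import *
cv2.imwrite("pics/s1.png",cv2.resize(eyes.capture("scene")[100:300,150:390,::-1],None,fx=2.5,fy=2.5))
E
python3 go.py 0.5442 0.0029 0.27
```

```text
tool [0.3956 0.1832 0.2646] units [-5.01 -3.   -0.13] yaw_y 70.4 tilt [0.003 0.002] q [-0.8   0.12  0.25  2.16 -0.04  0.86  0.7 ] t 4.3 F [ 0.3  0.9 -3.4] w 0.0448
```

View pics/s1.png

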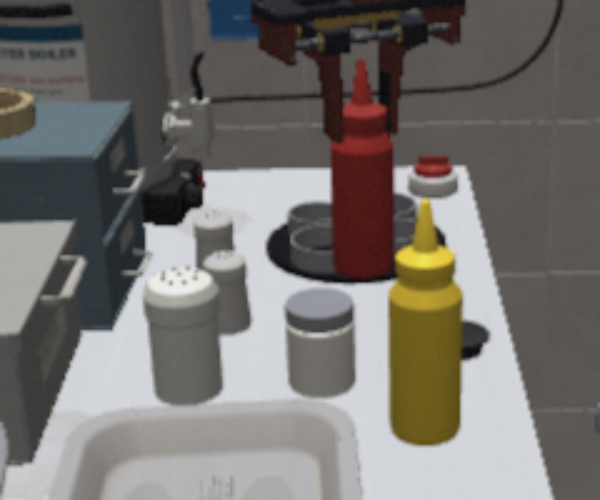

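The bottle hangs upright in the gripper, lifted clear of the worktop, with its base at crop (362,272). Now I'll carry it to the far wide cup.

Emit:
servo_tool(increments=[-0.4, -0.24, 0, 0, 0, 0, 0, -0.7, -0.42, 0, 0, 0, 0, 0, -0.8, -0.48, 0, 0, 0, 0, 0, -0.8, -0.48, 0, 0, 0, 0, 0, -0.8, -0.48, 0, 0, 0, 0, 0, -0.7, -0.42, 0, 0, 0, 0, 0, -0.5, -0.3, 0, 0, 0, 0, 0, -0.3, -0.18, 0, 0, 0, 0, 0, 0, 0, 0, 0, 0, 0, 0, 0, 0, 0, 0, 0, 0, 0, 0, 0, 0, 0, 0, 0, 0])

```text
time_s: 5.22
tool_pos: [0.5419, 0.0036, 0.2621]
tcp_rot: [[-0.942, 0.334, -0.003], [0.334, 0.942, 0.0], [0.003, -0.001, -1.0]]
wrist_force: [-0.8, 0.0, -2.5]
grip_width: 0.0444
finger_force: 30.0
```

```bash
python3 go.py 0.5442 0.0029 0.217
```

```text
tool [0.5419 0.0036 0.2621] units [-0.06  0.    1.13] yaw_y 70.5 tilt [-0.003  0.   ] q [-0.44  0.32  0.39  1.94 -0.15  0.92  1.25] t 5.2167 F [-0.8  0.  -2.5] w 0.0444
```

Emit:
servo_tool(increments=[-0.06, 0, 0.4, 0, 0, 0, 0, 0, 0, 0.4, 0, 0, 0, 0, 0, 0, 0.25, 0, 0, 0, 0, 0, 0, 0.08, 0, 0, 0, 0, 0, 0, 0, 0, 0, 0, 0, 0, 0, 0, 0, 0, 0, 0])

```text
time_s: 5.72
tool_pos: [0.5453, 0.0023, 0.2185]
tcp_rot: [[-0.942, 0.335, 0.0], [0.335, 0.942, 0.0], [0.0, 0.0, -1.0]]
wrist_force: [-0.1, 0.2, -2.9]
grip_width: 0.0444
finger_force: 30.0
```

```bash
python3 go.py 0.5442 0.0029 0.2155
```

```text
tool [0.5453 0.0023 0.2185] units [0.03 0.   0.08] yaw_y 70.5 tilt [0. 0.] q [-0.42  0.38  0.37  1.97 -0.18  0.83  1.29] t 5.7167 F [-0.1  0.2 -2.9] w 0.0444
```

Still carrying the weight, so lower it in small steps.

Emit:
servo_tool(increments=[0, 0, 0.06, 0, 0, 0, 0, 0, 0, 0.04, 0, 0, 0, 0, 0, 0, 0, 0, 0, 0, 0, 0, 0, 0, 0, 0, 0, 0])

```text
time_s: 6.05
tool_pos: [0.5463, 0.002, 0.2157]
tcp_rot: [[-0.942, 0.335, 0.002], [0.335, 0.942, 0.001], [-0.002, 0.001, -1.0]]
wrist_force: [-1.6, 0.9, 4.0]
grip_width: 0.0442
finger_force: 30.0
```

Emit:
servo_tool(increments=[0, 0, 0, 0, 0, 0, 0.8, 0, 0, 0, 0, 0, 0, 0.8, 0, 0, 0, 0, 0, 0, 0.8, 0, 0, 0, 0, 0, 0, 0.8, 0, 0, -0.3, 0, 0, 0, 0.9, 0, 0, -0.7, 0, 0, 0, 1, 0, 0, -0.9, 0, 0, 0, 1, 0, 0, -0.9, 0, 0, 0, 1, 0, 0, 0, 0, 0, 0, 1])

```text
time_s: 6.8
tool_pos: [0.5483, 0.0015, 0.3329]
tcp_rot: [[-0.942, 0.336, 0.011], [0.336, 0.942, 0.002], [-0.009, 0.005, -1.0]]
wrist_force: [0.9, -1.3, -0.5]
grip_width: 0.0875
finger_force: 0.0
```

```bash
python3 go.py 0.44 0.25 0.33
```

```text
tool [0.5483 0.0015 0.3329] units [4.64 4.94 0.06] yaw_y 70.4 tilt [0.011 0.002] q [-0.46  0.24  0.41  1.85 -0.11  1.06  1.22] t 6.8 F [ 0.9 -1.3 -0.5] w 0.0875
```

Emit:
servo_tool(increments=[0.4, 0.36, 0, 0, 0, 0, 1, 0.7, 0.62, 0, 0, 0, 0, 1, 0.7, 0.62, 0, 0, 0, 0, 1, 0.7, 0.62, 0, 0, 0, 0, 1, 0.7, 0.62, 0, 0, 0, 0, 1, 0.7, 0.62, 0, 0, 0, 0, 1, 0.7, 0.62, 0, 0, 0, 0, 1, 0.7, 0.62, 0, 0, 0, 0, 1, 0.4, 0.36, 0, 0, 0, 0, 1, 0, 0, 0, 0, 0, 1, 1, 0, 0, 0, 0, 0, 1, 1, 0, 0, 0, 0, 0, 1, 1, 0, 0, 0, 0, 0, 1, 1, 0, 0, 0, 0, 0, 1, 1, 0, 0, 0, 0, 0, 0, 1, 0, 0, 0, 0, 0, 0, 1])

```text
time_s: 8.13
tool_pos: [0.3984, 0.269, 0.3261]
tcp_rot: [[-0.772, 0.636, 0.0], [0.636, 0.772, -0.0], [-0.0, 0.0, -1.0]]
wrist_force: [-0.6, 0.3, -0.1]
grip_width: 0.0878
finger_force: 0.0
```

```bash
python3 - <<'E'
from h import *
m=eyes.camera_model("wrist");im=eyes.capture("wrist");cv2.imwrite("pics/w3.png",im[:,:,::-1]);np.save("w3.npy",{"m":m,"im":im},allow_pickle=True)
E
python3 go.py 0.343 0.288 0.20
```

```text
tool [0.3984 0.269  0.3261] units [ 1.37 -0.51  3.15] yaw_y 50.5 tilt [-0. -0.] q [-0.92  0.13  0.22  1.99 -0.03  1.03  0.19] t 8.1833 F [0.2 0.4 0.5] w 0.0877
```

View pics/w3.png

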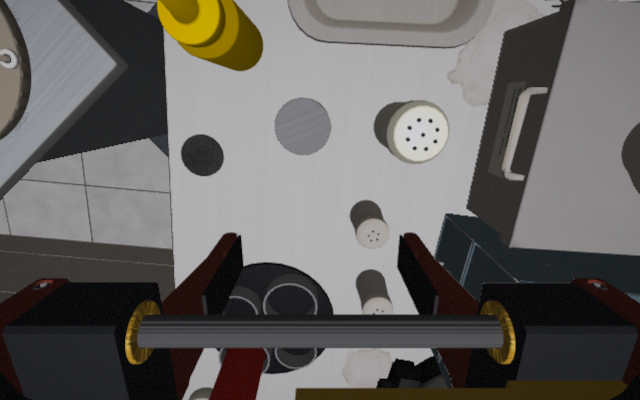

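The pot lid is a clear grey disc at (302,127). The dredger is at (418,132), the yellow bottle at (210,30), and the shakers at (372,233) and (377,305). The bottle stands at the lower left of the view, in the far cup.

```bash
python3 - <<'E'
from h import *
np.set_printoptions(precision=4,suppress=True)
rs=[]
for i,(x,y) in((1,(372,67)),(3,(302,127))):
    d=np.load(f"w{i}.npy",allow_pickle=True).item();g=cv2.GaussianBlur(d["im"],(3,3),0).astype(int)
    ref=np.median(g[y-8:y+9,x-8:x+9].reshape(-1,3),0)
    m=(abs(g-ref).max(2)<14).astype(np.uint8);m=cv2.morphologyEx(m,cv2.MORPH_OPEN,np.ones((3,3),np.uint8))
    n,l,st,c=cv2.connectedComponentsWithStats(m);k=l[y,x]
    cs=max(cv2.findContours((l==k).astype(np.uint8),0,1)[0],key=cv2.contourArea);e=cv2.fitEllipse(cv2.convexHull(cs))
    print(e,onz(d["m"],*e[0],.078));rs.append(ray(d["m"],*e[0]))
print(tri(rs))
d=np.load("w3.npy",allow_pickle=True).item()["m"]
print("yellow top",onz(d,183,10,.19),"dredger",onz(d,420,131,.108),"shB",onz(d,372,233,.073))
E
```

```text
((373.0687255859375, 66.98302459716797), (56.282264709472656, 61.851341247558594), 6.51831579208374) [0.3427 0.2891 0.078 ]
((302.3955993652344, 125.94668579101562), (55.366329193115234, 56.75856018066406), 160.99427795410156) [0.3427 0.2897 0.078 ]
(array([0.3426, 0.2895, 0.0758]), np.float64(7.185501124453479e-05))
yellow top [0.241  0.2887 0.19  ] dredger [0.415  0.3738 0.108 ] shB [0.4847 0.2729 0.073 ]
```

Emit:
servo_tool(increments=[0, 0, 0, 0, 0, -1, 1, 0.7, -0.2, 0, 0, 0, 0, 1, 0.73, -0.2, 0, 0, 0, 0, 1, 0, 0, 0.6, 0, 0, 0, 1, 0, 0, 0.9, 0, 0, 0, 1, 0, 0, 0.6, 0, 0, 0, 1, 0, 0, 0.3, 0, 0, 0, 1, 0, 0, 0, 0, 0, 0, 1, 0, 0, 0, 0, 0, 0, 1])

```text
time_s: 8.93
tool_pos: [0.3426, 0.2892, 0.2301]
tcp_rot: [[-0.814, 0.581, -0.001], [0.581, 0.814, -0.001], [0.0, -0.001, -1.0]]
wrist_force: [0.1, -0.8, 0.5]
grip_width: 0.0874
finger_force: 0.0
```

```bash
python3 go.py 0.3427 0.2893 0.121
```

```text
tool [0.3426 0.2892 0.2301] units [-0.    0.01  2.73] yaw_y 54.5 tilt [-0.001 -0.001] q [-0.98  0.2   0.16  2.16 -0.04  0.79  0.16] t 8.9333 F [ 0.1 -0.8  0.5] w 0.0874
```

Emit:
servo_tool(increments=[0, 0, 0.6, 0, 0, 0, 1, 0, 0, 0.8, 0, 0, 0, 1, 0, 0, 0.8, 0, 0, 0, 1, 0, 0, 0.4, 0, 0, 0, 1, 0, 0, 0.13, 0, 0, 0, 1, 0, 0, 0, 0, 0, 0, 1, 0, 0, 0, 0, 0, 0, 0, 0, 0, 0, 0, 0, 0, 0, 0, 0, 0, 0, 0, 0, 0, 0, 0, 0, 0, 0, 0, 0, 0, 0, 0, 0, 0, 0, 0, 0, 0, 0, 0, 0, 0, 0, 0, 0, 0, 0, 0, 0, 0])

```text
time_s: 10.02
tool_pos: [0.3431, 0.29, 0.1218]
tcp_rot: [[-0.813, 0.582, 0.001], [0.582, 0.813, 0.002], [-0.0, 0.002, -1.0]]
wrist_force: [-0.2, -0.0, 7.4]
grip_width: 0.0576
finger_force: 30.0
```

```bash
python3 go.py 0.5182 0.1135 0.18
```

```text
tool [0.3431 0.29   0.1218] units [-6.13 -1.04 -1.46] yaw_y 54.4 tilt [0.001 0.002] q [-0.95  0.4   0.13  2.23 -0.1   0.52  0.21] t 10.0167 F [-0.2 -0.   7.4] w 0.0576
```

Emit:
servo_tool(increments=[0, 0, -0.3, 0, 0, 0, 0, 0, 0, -0.6, 0, 0, 0, 0, 0, 0, -0.6, 0, 0, 0, 0, -0.4, -0.07, 0, 0, 0, 0, 0, -0.8, -0.14, 0, 0, 0, 0, 0, -0.9, -0.15, 0, 0, 0, 0, 0, -0.9, -0.15, 0, 0, 0, 0, 0, -0.9, -0.15, 0, 0, 0, 0, 0, -0.9, -0.15, 0, 0, 0, 0, 0, -0.8, -0.14, 0, 0, 0, 0, 0, -0.5, -0.08, 0, 0, 0, 0, 0, 0, 0, 0, 0, 0, 0, 0, 0, 0, 0, 0, 0, 0, 0, 0, 0, 0, 0, 0, 0, 0])

```text
time_s: 11.18
tool_pos: [0.5161, 0.1143, 0.1806]
tcp_rot: [[-0.814, 0.582, -0.002], [0.582, 0.814, 0.0], [0.001, -0.001, -1.0]]
wrist_force: [-0.5, 0.7, -2.3]
grip_width: 0.0576
finger_force: 30.0
```

```bash
python3 go.py 0.5182 0.1135 0.131; python3 - <<'E'
from h import *
a=cv2.resize(eyes.capture("scene")[110:290,170:380,::-1],None,fx=1.9,fy=1.9)
b=cv2.resize(eyes.capture("side")[130:310,220:430,::-1],None,fx=1.9,fy=1.9)
cv2.imwrite("pics/s2.png",np.hstack([a,b]))
E
```

```text
tool [0.5161 0.1143 0.1806] units [-0.06  0.02  1.24] yaw_y 54.4 tilt [-0.002  0.   ] q [-0.52  0.4   0.23  2.02 -0.13  0.73  0.74] t 11.1833 F [-0.5  0.7 -2.3] w 0.0576
```

View pics/s2.png

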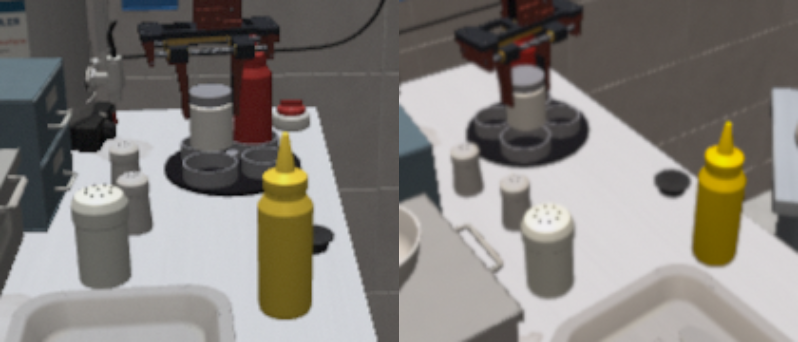

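The pot hangs upright just short of the near wide cup (left crop (210,120)), and the bottle stands behind it in the far cup. Lowering the pot now.

Emit:
servo_tool(increments=[-0.06, 0.02, 0.4, 0, 0, 0, 0, 0, 0, 0.4, 0, 0, 0, 0, 0, 0, 0.3, 0, 0, 0, 0, 0, 0, 0.1, 0, 0, 0, 0, 0, 0, 0.05, 0, 0, 0, 0, 0, 0, 0, 0, 0, 0, 0, 0, 0, 0, 0, 0, 0, 0])

```text
time_s: 11.87
tool_pos: [0.5196, 0.1135, 0.1316]
tcp_rot: [[-0.814, 0.581, 0.001], [0.581, 0.814, 0.0], [-0.0, 0.001, -1.0]]
wrist_force: [0.5, 0.7, -1.3]
grip_width: 0.0574
finger_force: 30.0
```

Emit:
servo_tool(increments=[0, 0, 0.05, 0, 0, 0, 0, 0, 0, 0.03, 0, 0, 0, 0, 0, 0, 0, 0, 0, 0, 0, 0, 0, 0, 0, 0, 0, 0])

```text
time_s: 12.2
tool_pos: [0.5202, 0.1134, 0.1298]
tcp_rot: [[-0.813, 0.582, 0.002], [0.582, 0.813, 0.001], [-0.001, 0.002, -1.0]]
wrist_force: [-3.8, -0.6, 12.9]
grip_width: 0.0577
finger_force: 30.0
```

Emit:
servo_tool(increments=[0, 0, 0, 0, 0, 0, 0.85, 0, 0, 0, 0, 0, 0, 0.85, 0, 0, 0, 0, 0, 0, 0.85, 0, 0, -0.3, 0, 0, 0, 0.85, 0, 0, -0.8, 0, 0, 0, 1, 0, 0, -0.9, 0, 0, 0, 1, 0, 0, -0.9, 0, 0, 0, 1, 0, 0, -0.9, 0, 0, 0, 1, 0, 0, -0.4, 0, 0, 0, 1, 0, 0, 0, 0, 0, 0, 1])

```text
time_s: 13.03
tool_pos: [0.5214, 0.1133, 0.3011]
tcp_rot: [[-0.813, 0.582, 0.008], [0.582, 0.813, 0.003], [-0.005, 0.007, -1.0]]
wrist_force: [-0.0, 0.0, 0.1]
grip_width: 0.0877
finger_force: 0.0
```

```bash
python3 go.py 0.5 0.22 0.3; python3 - <<'E'
from meas import *
m1,m2=D[0]["m"],D[1]["m"]
print("B",*tri([ray(m1,394.8,202.2),ray(m2,409.4,132.5)]))
for p in((421,238),(432,215),(459,197),(452,242)): 
    for z in(.06,.14): q=onz(m2,*p,z);print(p,q,"sum",q[0]+q[1])
E
```

```text
tool [0.5214 0.1133 0.3011] units [1.99 1.86 0.03] yaw_y 54.4 tilt [0.008 0.003] q [-0.55  0.24  0.26  1.91 -0.08  0.98  0.69] t 13.0333 F [-0.   0.   0.1] w 0.0877
B [0.4889 0.2725 0.0654] 0.00013869363835966638
(421, 238) [0.6162 0.2544 0.06  ] sum 0.8705263052069598
(421, 238) [0.5728 0.2405 0.14  ] sum 0.8133677241976325
(432, 215) [0.5917 0.2739 0.06  ] sum 0.8656658405298515
(432, 215) [0.5539 0.2557 0.14  ] sum 0.8096095391422584
(459, 197) [0.5805 0.3087 0.06  ] sum 0.8892575027931332
(459, 197) [0.5453 0.2826 0.14  ] sum 0.8278509704537278
(452, 242) [0.6339 0.2885 0.06  ] sum 0.9223729515908834
(452, 242) [0.5866 0.2669 0.14  ] sum 0.8534563380556888
```

Emit:
servo_tool(increments=[0.1, 0.8, 0, 0, 0, 0, 1, 0.1, 0.95, 0, 0, 0, 0, 1, 0.13, 0.95, 0, 0, 0, -1, 1, 0, 0, 0, 0, 0, -1, 1, 0, 0, 0, 0, 0, -1, 1, 0, 0, 0, 0, 0, -1, 1, 0, 0, 0, 0, 0, -1, 1, 0, 0, 0, 0, 0, -1, 1, 0, 0, 0, 0, 0, -1, 1, 0, 0, 0, 0, 0, -1, 1, 0, 0, 0, 0, 0, -1, 1, 0, 0, 0, 0, 0, -1, 1, 0, 0, 0, 0, 0, -1, 1, 0, 0, 0, 0, 0, -1, 1, 0, 0, 0, 0, 0, -1, 1, 0, 0, 0, 0, 0, -1, 1, 0, 0, 0, 0, 0, -1, 1, 0, 0, 0, 0, 0, -1, 1, 0, 0, 0, 0, 0, -1, 1, 0, 0, 0, 0, 0, -1, 1])

```text
time_s: 14.7
tool_pos: [0.571, 0.2083, 0.295]
tcp_rot: [[-0.803, -0.596, -0.002], [-0.596, 0.803, -0.001], [0.002, 0.0, -1.0]]
wrist_force: [-0.1, 0.4, 0.0]
grip_width: 0.0876
finger_force: 0.0
```

Emit:
servo_tool(increments=[0, 0, 0, 0, 0, -1, 1, 0, 0, 0, 0, 0, -1, 1, 0, 0, 0, 0, 0, 0, 1, 0, 0, 0, 0, 0, 0, 1])

```text
time_s: 15.03
tool_pos: [0.5712, 0.2083, 0.2952]
tcp_rot: [[-0.716, -0.698, -0.001], [-0.698, 0.716, -0.0], [0.001, 0.001, -1.0]]
wrist_force: [-0.0, -0.4, 0.1]
grip_width: 0.0876
finger_force: 0.0
```

```bash
python3 go.py 0.5758 0.2122 0.122;python3 - <<'E'
from h import *
m=eyes.camera_model("wrist");im=eyes.capture("wrist");cv2.imwrite("pics/w4.png",im[:,:,::-1]);np.save("w4.npy",{"m":m,"im":im},allow_pickle=True)
for n,p in {"A":(.5779,.2141,.065),"B":(.4888,.2723,.065),"pot":(.5195,.1135,.086)}.items(): print(n,proj(m,p))
E
```

```text
tool [0.5712 0.2083 0.2952] units [-0.15 -0.01  4.33] yaw_y 134.3 tilt [-0.001 -0.   ] q [-0.42  0.38 -0.04  1.73  0.02  1.04  1.88] t 15.0333 F [-0.  -0.4  0.1] w 0.0876
A (np.float64(319.1800374146007), np.float64(193.68109839464705))
B (np.float64(422.5920393347738), np.float64(171.46360763194343))
pot (np.float64(282.5555155813408), np.float64(75.37881072269573))
```

View pics/w4.png

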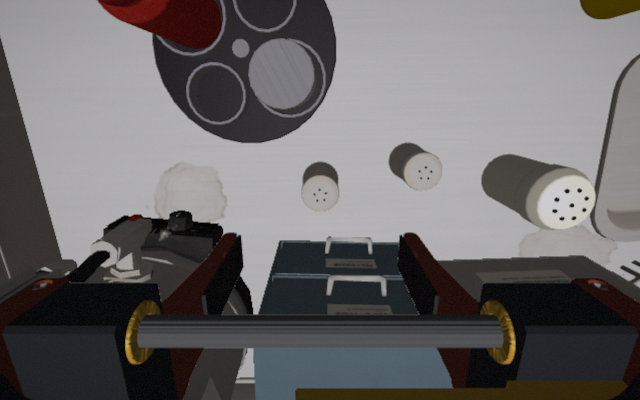

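The wrist view confirms both shakers: A at (320,193) and B at (422,171), each within 2 px of prediction. The pot sits inside its cup at (282,75) and the bottle is in its own cup. The chest front lies just below A in the view, so I'll descend slightly away from it.

Emit:
servo_tool(increments=[-0.13, 0, 0.4, 0, 0, 0, 1, 0, 0, 0.8, 0, 0, 0, 1, 0, 0, 0.8, 0, 0, 0, 1, 0, 0, 0.6, 0, 0, 0, 1, 0, 0, 0.2, 0, 0, 0, 1, 0, 0, 0, 0, 0, 0, 1, 0, 0, 0, 0, 0, 0, 1])

```text
time_s: 15.67
tool_pos: [0.5756, 0.2124, 0.1845]
tcp_rot: [[-0.715, -0.699, 0.0], [-0.699, 0.715, 0.0], [-0.0, -0.0, -1.0]]
wrist_force: [-0.3, -0.2, 0.1]
grip_width: 0.0877
finger_force: 0.0
```

```bash
python3 go.py 0.5758 0.2122 0.122
```

```text
tool [0.5756 0.2124 0.1845] units [ 0.   -0.01  1.56] yaw_y 134.4 tilt [0. 0.] q [-0.42  0.51 -0.04  1.81  0.03  0.83  1.86] t 15.6667 F [-0.3 -0.2  0.1] w 0.0877
```

Emit:
servo_tool(increments=[0, 0, 0.4, 0, 0, 0, 1, 0, 0, 0.5, 0, 0, 0, 1, 0, 0, 0.4, 0, 0, 0, 1, 0, 0, 0.22, 0, 0, 0, 1, 0, 0, 0, 0, 0, 0, 1])

```text
time_s: 16.08
tool_pos: [0.5753, 0.2122, 0.1229]
tcp_rot: [[-0.715, -0.7, -0.001], [-0.7, 0.715, -0.0], [0.001, 0.0, -1.0]]
wrist_force: [-0.4, -0.3, 0.3]
grip_width: 0.0878
finger_force: 0.0
```

Emit:
servo_tool(increments=[0, 0, 0, 0, 0, 0, 0, 0, 0, 0, 0, 0, 0, 0, 0, 0, 0, 0, 0, 0, 0, 0, 0, 0, 0, 0, 0, 0, 0, 0, 0, 0, 0, 0, 0, 0, 0, 0, 0, 0, 0, 0, 0, 0, 0, 0, 0, 0, 0, 0, 0, 0, 0, 0, 0, 0, 0, 0, 0, 0, 0, 0, 0])

```text
time_s: 16.83
tool_pos: [0.5753, 0.2123, 0.1231]
tcp_rot: [[-0.714, -0.7, -0.0], [-0.7, 0.714, 0.0], [-0.0, 0.0, -1.0]]
wrist_force: [-0.6, -1.0, 1.0]
grip_width: 0.0383
finger_force: 30.0
```

Emit:
servo_tool(increments=[0, 0, -0.2, 0, 0, 0, 0, 0, 0, -0.5, 0, 0, 0, 0, 0, 0, -0.8, 0, 0, 0, 0, 0, 0, -0.8, 0, 0, 0, 0, 0, 0, -0.8, 0, 0, 0, 0, 0, 0, -0.6, 0, 0, 0, 0, 0, 0, 0, 0, 0, 0, 0, 0, 0, 0, 0, 0, 0, 0])

```text
time_s: 17.5
tool_pos: [0.5757, 0.2123, 0.2726]
tcp_rot: [[-0.714, -0.7, 0.003], [-0.7, 0.714, 0.001], [-0.003, -0.001, -1.0]]
wrist_force: [-0.8, 0.2, -1.7]
grip_width: 0.0384
finger_force: 30.0
```

```bash
python3 go.py 0.4781 0.0482 0.27
```

```text
tool [0.5757 0.2123 0.2726] units [ 4.61 -1.22  0.05] yaw_y 134.4 tilt [0.003 0.001] q [-0.42  0.41 -0.04  1.74  0.02  0.99  1.87] t 17.5 F [-0.8  0.2 -1.7] w 0.0384
```

Emit:
servo_tool(increments=[0.5, -0.13, 0, 0, 0, 0, 0, 0.8, -0.21, 0, 0, 0, 0, 0, 0.9, -0.24, 0, 0, 0, 0, 0, 0.9, -0.24, 0, 0, 0, 0, 0, 0.9, -0.24, 0, 0, 0, 0, 0, 0.61, -0.16, 0, 0, 0, 0, 0, 0, 0, 0, 0, 0, 0.5, 0, 0, 0, 0, 0, 0, 1, 0, 0, 0, 0, 0, 0, 1, 0, 0, 0, 0, 0, 0, 1, 0, 0, 0, 0, 0, 0, 1, 0, 0, 0, 0, 0, 0, 1, 0, 0, 0, 0, 0, 0, 1, 0, 0, 0, 0, 0, 0, 1, 0, 0, 0, 0, 0, 0, 1, 0, 0, 0, 0, 0, 0, 1, 0, 0, 0, 0, 0, 0, 1, 0, 0, 0, 0, 0, 0, 1, 0, 0, 0, 0, 0, 0, 1, 0, 0, 0, 0, 0, 0, 1, 0])

```text
time_s: 19.17
tool_pos: [0.4765, 0.0481, 0.2692]
tcp_rot: [[-0.985, 0.17, -0.004], [0.17, 0.985, -0.001], [0.004, -0.002, -1.0]]
wrist_force: [-0.0, 0.3, -1.2]
grip_width: 0.0384
finger_force: 30.0
```

Emit:
servo_tool(increments=[0, 0, 0, 0, 0, 1, 0, 0, 0, 0, 0, 0, 1, 0, 0, 0, 0, 0, 0, 1, 0, 0, 0, 0, 0, 0, 1, 0, 0, 0, 0, 0, 0, 1, 0, 0, 0, 0, 0, 0, 1, 0, 0, 0, 0, 0, 0, 0.5, 0, 0, 0, 0, 0, 0, 0, 0, 0, 0, 0, 0, 0, 0, 0])

```text
time_s: 19.92
tool_pos: [0.4769, 0.0482, 0.2698]
tcp_rot: [[-0.814, 0.581, -0.003], [0.581, 0.814, -0.001], [0.002, -0.002, -1.0]]
wrist_force: [1.0, -0.5, -2.0]
grip_width: 0.0385
finger_force: 30.0
```

```bash
python3 go.py 0.4781 0.0482 0.16;python3 - <<'E'
from h import *
m=eyes.camera_model("wrist");im=eyes.capture("wrist");cv2.imwrite("pics/w5.png",im[:,:,::-1])
E
```

```text
tool [0.4769 0.0482 0.2698] units [-0.03  0.02  2.74] yaw_y 54.5 tilt [-0.003 -0.001] q [-0.39  0.19  0.18  2.05 -0.04  0.9   0.77] t 19.9167 F [ 1.  -0.5 -2. ] w 0.0385
```

View pics/w5.png

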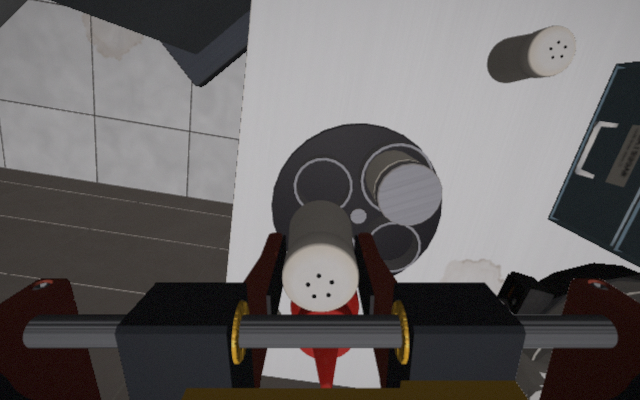

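The shaker is held upright, with its top at (320,278). Below it, narrow cup P at (323,186) and narrow cup M at (395,246) are empty. The pot is in its wide cup at (405,190).

Checking the in-hand offset by casting a ray:

```bash
python3 - <<'E'
from h import *
m=eyes.camera_model("wrist");s=manip.get_state();R=s["tcp_rot"]
for z in(.211,.2197):
    p=onz(m,320,277,z);print(p,"tool",R.T@(p-s["tool_pos"]))
E
```

```text
[0.47911881 0.04482115 0.211     ] tool [-0.0037044  -0.00145216  0.05904634]
[0.47486113 0.04788686 0.2197    ] tool [ 0.00155317 -0.00144393  0.05035299]
```

Emit:
servo_tool(increments=[-0.03, 0.02, 0.5, 0, 0, 0, 0, 0, 0, 0.8, 0, 0, 0, 0, 0, 0, 0.7, 0, 0, 0, 0, 0, 0, 0.5, 0, 0, 0, 0, 0, 0, 0, 0, 0, 0, 0, 0, 0, 0, 0, 0, 0, 0])

```text
time_s: 20.47
tool_pos: [0.4785, 0.048, 0.1703]
tcp_rot: [[-0.814, 0.582, -0.003], [0.582, 0.814, -0.001], [0.002, -0.002, -1.0]]
wrist_force: [0.7, -0.0, -2.3]
grip_width: 0.0382
finger_force: 30.0
```

```bash
python3 go.py 0.4781 0.0482 0.1315
```

```text
tool [0.4785 0.048  0.1703] units [0.01 0.   0.97] yaw_y 54.4 tilt [-0.003 -0.001] q [-0.36  0.35  0.16  2.13 -0.09  0.67  0.81] t 20.4667 F [ 0.7 -0.  -2.3] w 0.0382
```

Emit:
servo_tool(increments=[0, 0, 0.35, 0, 0, 0, 0, 0, 0, 0.35, 0, 0, 0, 0, 0, 0, 0.2, 0, 0, 0, 0, 0, 0, 0.05, 0, 0, 0, 0, 0, 0, 0, 0, 0, 0, 0, 0, 0, 0, 0, 0, 0, 0])

```text
time_s: 20.97
tool_pos: [0.4798, 0.0483, 0.1339]
tcp_rot: [[-0.813, 0.582, 0.001], [0.582, 0.813, 0.0], [-0.001, 0.001, -1.0]]
wrist_force: [0.0, -0.1, -1.7]
grip_width: 0.0382
finger_force: 30.0
```

Emit:
servo_tool(increments=[0.02, 0, 0.05, 0, 0, 0, 0, 0, 0, 0.04, 0, 0, 0, 0, 0, 0, 0, 0, 0, 0, 0, 0, 0, 0, 0, 0, 0, 0])

```text
time_s: 21.3
tool_pos: [0.4793, 0.0488, 0.131]
tcp_rot: [[-0.813, 0.582, 0.002], [0.582, 0.813, 0.001], [-0.001, 0.002, -1.0]]
wrist_force: [-3.2, 0.3, 12.5]
grip_width: 0.0384
finger_force: 30.2
```

Emit:
servo_tool(increments=[0, 0, 0, 0, 0, 0, 0.58, 0, 0, 0, 0, 0, 0, 0.58, 0, 0, 0, 0, 0, 0, 0.58, 0, 0, 0, 0, 0, 0, 0.58, 0, 0, -0.2, 0, 0, 0, 0.58, 0, 0, -0.5, 0, 0, 0, 0.58, 0, 0, -0.8, 0, 0, 0, 0.58, 0, 0, -0.9, 0, 0, 0, 0.6, 0, 0, -0.9, 0, 0, 0, 1, 0, 0, -0.6, 0, 0, 0, 1, 0, 0, 0, 0, 0, 0, 1])

```text
time_s: 22.22
tool_pos: [0.4808, 0.049, 0.291]
tcp_rot: [[-0.813, 0.582, 0.009], [0.582, 0.813, 0.003], [-0.006, 0.007, -1.0]]
wrist_force: [0.9, 0.8, -0.7]
grip_width: 0.069
finger_force: 0.0
```

```bash
python3 go.py 0.4888 0.2723 0.29
```

```text
tool [0.4808 0.049  0.291 ] units [3.09 4.65 0.04] yaw_y 54.4 tilt [0.009 0.003] q [-0.4   0.17  0.19  2.03 -0.04  0.94  0.76] t 22.2167 F [ 0.9  0.8 -0.7] w 0.069
```

Emit:
servo_tool(increments=[0.3, 0.45, 0, 0, 0, 0, 1, 0.5, 0.75, 0, 0, 0, 0, 1, 0.5, 0.75, 0, 0, 0, 0, 1, 0.5, 0.75, 0, 0, 0, 0, 1, 0.5, 0.75, 0, 0, 0, 0, 1, 0.5, 0.75, 0, 0, 0, 0, 1, 0.29, 0.45, 0, 0, 0, 0, 1, 0, 0, 0, 0, 0, 1, 1, 0, 0, 0, 0, 0, 1, 1, 0, 0, 0, 0, 0, 1, 1, 0, 0, 0, 0, 0, 1, 1, 0, 0, 0, 0, 0, 1, 1, 0, 0, 0, 0, 0, 1, 1, 0, 0, 0, 0, 0, 1, 1, 0, 0, 0, 0, 0, 1, 1, 0, 0, 0, 0, 0, 1, 1, 0, 0, 0, 0, 0, 1, 1, 0, 0, 0, 0, 0, 1, 1, 0, 0, 0, 0, 0, 1, 1])

```text
time_s: 23.8
tool_pos: [0.4858, 0.2717, 0.2848]
tcp_rot: [[-0.108, 0.994, -0.001], [0.994, 0.108, -0.001], [-0.001, -0.001, -1.0]]
wrist_force: [-0.6, -0.8, 0.1]
grip_width: 0.0876
finger_force: 0.0
```

Emit:
servo_tool(increments=[0, 0, 0, 0, 0, 1, 1, 0, 0, 0, 0, 0, 1, 1, 0, 0, 0, 0, 0, 1, 1, 0, 0, 0, 0, 0, 1, 1, 0, 0, 0, 0, 0, 1, 1, 0, 0, 0, 0, 0, 1, 1, 0, 0, 0, 0, 0, 1, 1, 0, 0, 0, 0, 0, 1, 1, 0, 0, 0, 0, 0, 0.5, 1, 0, 0, 0, 0, 0, 0, 1, 0, 0, 0, 0, 0, 0, 1])

```text
time_s: 24.72
tool_pos: [0.4859, 0.2718, 0.285]
tcp_rot: [[0.462, 0.887, -0.001], [0.887, -0.462, -0.001], [-0.001, -0.0, -1.0]]
wrist_force: [0.2, -0.3, -0.3]
grip_width: 0.0879
finger_force: 0.0
```

```bash
python3 go.py 0.4888 0.2723 0.123;python3 - <<'E'
from h import *
m=eyes.camera_model("wrist");im=eyes.capture("wrist");cv2.imwrite("pics/w6.png",im[:,:,::-1])
print(proj(m,(.4888,.2723,.065)))
E
```

```text
tool [0.4859 0.2718 0.285 ] units [0.05 0.06 4.05] yaw_y -27.5 tilt [-0.001 -0.001] q [-0.89  0.31  0.33  1.88 -0.12  0.97 -0.99] t 24.7167 F [ 0.2 -0.3 -0.3] w 0.0879
(np.float64(323.056669859931), np.float64(182.67674969747733))
```

View pics/w6.png

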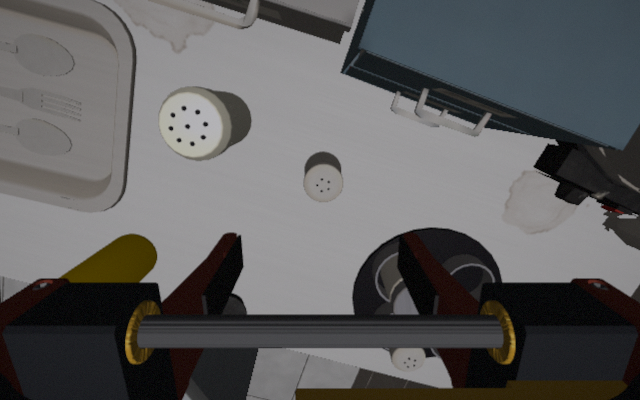

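Shaker B is at (323,182), exactly where predicted. A chest handle juts out at (440,115), so I'll turn 16° more to keep the hand parallel to the chest front.

Emit:
servo_tool(increments=[0.05, 0.06, 0, 0, 0, 1, 1, 0, 0, 0, 0, 0, 1, 1, 0, 0, 0, 0, 0, 1, 1, 0, 0, 0, 0, 0, 1, 1, 0, 0, 0.5, 0, 0, 0, 1, 0, 0, 0.8, 0, 0, 0, 1, 0, 0, 0.8, 0, 0, 0, 1, 0, 0, 0.4, 0, 0, 0, 1, 0, 0, 0, 0, 0, 0, 1, 0, 0, 0, 0, 0, 0, 1])

```text
time_s: 25.6
tool_pos: [0.489, 0.2723, 0.185]
tcp_rot: [[0.689, 0.725, -0.001], [0.725, -0.689, -0.001], [-0.002, -0.0, -1.0]]
wrist_force: [0.6, 0.7, 0.1]
grip_width: 0.0877
finger_force: 0.0
```

```bash
python3 go.py 0.4885 0.2720 0.123
```

```text
tool [0.489  0.2723 0.185 ] units [-0.01 -0.    1.55] yaw_y -43.6 tilt [-0.001 -0.001] q [-0.89  0.45  0.35  1.96 -0.21  0.77 -1.18] t 25.6 F [0.6 0.7 0.1] w 0.0877
```

Emit:
servo_tool(increments=[0, 0, 0.4, 0, 0, 0, 1, 0, 0, 0.5, 0, 0, 0, 1, 0, 0, 0.4, 0, 0, 0, 1, 0, 0, 0.22, 0, 0, 0, 1, 0, 0, 0, 0, 0, 0, 1])

```text
time_s: 26.02
tool_pos: [0.4892, 0.2726, 0.1244]
tcp_rot: [[0.689, 0.725, -0.001], [0.725, -0.689, -0.0], [-0.001, -0.0, -1.0]]
wrist_force: [-0.1, -0.0, -0.2]
grip_width: 0.0879
finger_force: 0.0
```

Emit:
servo_tool(increments=[0, 0, 0, 0, 0, 0, 0, 0, 0, 0, 0, 0, 0, 0, 0, 0, 0, 0, 0, 0, 0, 0, 0, 0, 0, 0, 0, 0, 0, 0, 0, 0, 0, 0, 0, 0, 0, 0, 0, 0, 0, 0, 0, 0, 0, 0, 0, 0, 0, 0, 0, 0, 0, 0, 0, 0, 0, 0, 0, 0, 0, 0, 0])

```text
time_s: 26.77
tool_pos: [0.4894, 0.2725, 0.1247]
tcp_rot: [[0.689, 0.724, 0.0], [0.724, -0.689, 0.0], [0.0, 0.0, -1.0]]
wrist_force: [0.6, -1.0, 1.1]
grip_width: 0.0388
finger_force: 30.0
```

Emit:
servo_tool(increments=[0, 0, -0.2, 0, 0, 0, 0, 0, 0, -0.5, 0, 0, 0, 0, 0, 0, -0.8, 0, 0, 0, 0, 0, 0, -0.8, 0, 0, 0, 0, 0, 0, -0.8, 0, 0, 0, 0, 0, 0, -0.6, 0, 0, 0, 0, 0, 0, 0, 0, 0, -1, 0, 0, 0, 0, 0, 0, -1, 0, 0, 0, 0, 0, 0, -1, 0, 0, 0, 0, 0, 0, -1, 0, 0, 0, 0, 0, 0, 0, 0, 0, 0, 0, 0, 0, 0, 0])

```text
time_s: 27.77
tool_pos: [0.4891, 0.2724, 0.2729]
tcp_rot: [[0.465, 0.885, -0.0], [0.885, -0.465, 0.0], [-0.0, -0.0, -1.0]]
wrist_force: [-0.0, -0.2, -1.8]
grip_width: 0.0385
finger_force: 30.0
```

```bash
python3 go.py 0.5818 0.0700 0.27
```

```text
tool [0.4891 0.2724 0.2729] units [-3.4   4.4   0.07] yaw_y -27.7 tilt [-0.  0.] q [-0.89  0.33  0.33  1.88 -0.13  0.95 -0.98] t 27.7667 F [-0.  -0.2 -1.8] w 0.0385
```

Emit:
servo_tool(increments=[-0.3, 0.39, 0, 0, 0, 0, 0, -0.55, 0.71, 0, 0, 0, 0, 0, -0.6, 0.78, 0, 0, 0, 0, 0, -0.6, 0.78, 0, 0, 0, 0, 0, -0.6, 0.78, 0, 0, 0, 0, 0, -0.45, 0.58, 0, 0, 0, 0, 0, -0.3, 0.38, 0, 0, 0, 0, 0, 0, 0, 0, 0, 0, 0, 0, 0, 0, 0, 0, 0, 0, 0, 0, 0, 0, 0, 0, 0, 0])

```text
time_s: 28.6
tool_pos: [0.5819, 0.0716, 0.2725]
tcp_rot: [[0.463, 0.886, -0.001], [0.886, -0.463, 0.001], [0.0, -0.001, -1.0]]
wrist_force: [-0.2, 0.0, -1.3]
grip_width: 0.0384
finger_force: 30.0
```

```bash
python3 go.py 0.5818 0.0700 0.16; python3 - <<'E'
from h import *
m=eyes.camera_model("wrist");im=eyes.capture("wrist");cv2.imwrite("pics/w7.png",im[:,:,::-1])
print("narM rim",proj(m,(.5818,.07,.032)))
E
```

```text
tool [0.5819 0.0716 0.2725] units [-0.04  0.02  2.81] yaw_y -27.6 tilt [-0.001  0.001] q [-0.54  0.38  0.4   1.83 -0.18  0.97 -0.55] t 28.6 F [-0.2  0.  -1.3] w 0.0384
narM rim (np.float64(321.3610971754607), np.float64(181.04326595561722))
```

View pics/w7.png

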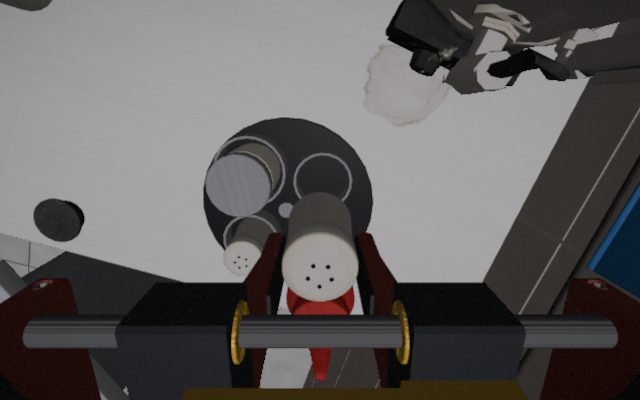

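The empty narrow cup is at (323,181), matching the prediction of (321,181). The first shaker stands in the other narrow cup at (245,245) and the pot is in its cup at (240,180). Lowering the second shaker.

Emit:
servo_tool(increments=[-0.04, 0.02, 0.5, 0, 0, 0, 0, 0, 0, 0.8, 0, 0, 0, 0, 0, 0, 0.8, 0, 0, 0, 0, 0, 0, 0.7, 0, 0, 0, 0, 0, 0, 0.4, 0, 0, 0, 0, 0, 0, 0.2, 0, 0, 0, 0, 0, 0, 0, 0, 0, 0, 0, 0, 0, 0, 0, 0, 0, 0])

```text
time_s: 29.32
tool_pos: [0.5825, 0.0697, 0.1371]
tcp_rot: [[0.462, 0.887, 0.0], [0.887, -0.462, 0.0], [0.0, 0.0, -1.0]]
wrist_force: [0.0, 0.3, -1.7]
grip_width: 0.0385
finger_force: 30.0
```

Emit:
servo_tool(increments=[0, 0, 0.06, 0, 0, 0, 0, 0, 0, 0.05, 0, 0, 0, 0, 0, 0, 0.03, 0, 0, 0, 0, 0, 0, 0, 0, 0, 0, 0, 0, 0, 0, 0, 0, 0, 0])

```text
time_s: 29.73
tool_pos: [0.5831, 0.069, 0.1327]
tcp_rot: [[0.463, 0.886, 0.002], [0.886, -0.463, 0.001], [0.002, 0.001, -1.0]]
wrist_force: [-1.1, -0.0, 7.2]
grip_width: 0.0382
finger_force: 30.1
```

On the base. Release with a narrow opening and retreat upward.

Emit:
servo_tool(increments=[0, 0, 0, 0, 0, 0, 0.58, 0, 0, 0, 0, 0, 0, 0.58, 0, 0, 0, 0, 0, 0, 0.58, 0, 0, 0, 0, 0, 0, 0.58, 0, 0, -0.2, 0, 0, 0, 0.58, 0, 0, -0.5, 0, 0, 0, 0.58, 0, 0, -0.8, 0, 0, 0, 0.58, 0, 0, -0.9, 0, 0, 0, 0.6, 0, 0, -0.9, 0, 0, 0, 0.6, 0, 0, -0.9, 0, 0, 0, 0.6, 0, 0, -0.6, 0, 0, 0, 0.6, 0, 0, 0, 0, 0, 0, 0.6])

```text
time_s: 30.73
tool_pos: [0.5846, 0.0685, 0.3294]
tcp_rot: [[0.464, 0.886, 0.01], [0.886, -0.464, 0.003], [0.007, 0.007, -1.0]]
wrist_force: [0.0, -0.7, -0.1]
grip_width: 0.0528
finger_force: 0.0
```

Emit:
servo_tool(increments=[-0.4, 0, 0, 0, 0, 0, 0.6, -0.8, 0, 0, 0, 0, 0, 0.6, -0.8, 0, 0, 0, 0, 0, 0.6, -0.5, 0, 0, 0, 0, 0, 0.6, 0, 0, 0, 0, 0, 0, 0.6, 0, 0, 0, 0, 0, 0, 0.6, 0, 0, 0, 0, 0, 0, 0.6])

```text
time_s: 31.32
tool_pos: [0.5354, -0.0196, 0.3222]
tcp_rot: [[0.463, 0.886, -0.001], [0.886, -0.463, 0.0], [-0.001, -0.001, -1.0]]
wrist_force: [0.1, 0.3, 0.8]
grip_width: 0.0523
finger_force: 0.0
```

```bash
python3 - <<'E'
from h import *
a=cv2.resize(eyes.capture("scene")[120:270,190:370,::-1],None,fx=2.2,fy=2.2)
b=cv2.resize(eyes.capture("side")[130:280,210:390,::-1],None,fx=2.2,fy=2.2)
w=eyes.capture("wrist")[:240,90:570,::-1]
cv2.imwrite("pics/f1.png",np.vstack([np.hstack([a,b]),cv2.copyMakeBorder(w,0,0,0,792-480,0)]))
E
python3 go.py 0.5 0.1 0.3
```

```text
tool [ 0.5361 -0.0188  0.3226] units [ 2.22 -2.17  0.56] yaw_y -27.5 tilt [-0.001 -0.   ] q [-0.47  0.24  0.46  1.89 -0.12  1.04 -0.44] t 31.4667 F [ 0.3 -0.4  0.3] w 0.0528
```

View pics/f1.png

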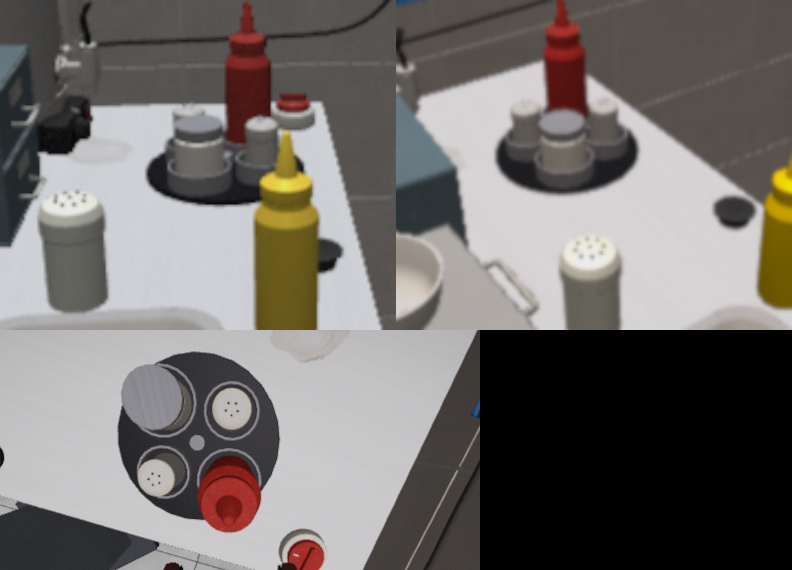

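All four items stand upright inside their cups in all three views. The pot is at (197,155), the shakers at (188,125) and (262,150), and the bottle at (248,85). The dredger (72,250) and the timer (293,110) are untouched, and the hand is clear.

```bash
python3 -c "
from station import job
print(job.hand_in())"
```

```text
the job is handed in; nothing more can be done
None
```

The caddy is stocked and handed in at about 31 s: bottle and mustard pot in the wide cups and a salt shaker in each narrow cup, all upright on the base, with the dredger and timer left where they stood.

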